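# Open the glue pot and lay out the wood slices

### The job

Get the craft table ready for gluing: unscrew the cap of the glue pot all the way, lift it off and stand it, top side up, fully on the cork coaster. Slide every wood slice along the table, never picking it up, until it lies flat and wholly on the newspaper sheet that the glue gun is not lying on. Leave the glue gun and all the other things on the table where they are.

Things in the scene. Friction and masses are not known exactly. Their poses are not given: they have to be found in the camera images.
- pot: White plastic glue pot, 76 mm across, in a light wooden block 90 x 90 x 30 mm screwed to the table: neither moves nor turns. Origin: on the pot's axis at table height, z up. Its neck, under the cap, is about 53 mm across and carries a right-handed coarse thread (7 mm rise per turn); shoulder 80 mm and rim 112 mm above the table.
- cap: Grey ribbed screw cap on the pot, 64 mm across (about 66 mm over the ribs) and 45 mm tall, 60 g; origin at the centre of its lower edge (83 mm above the table while screwed on), z up through the top. Upper 15 mm solid, below that an open skirt. Turned anticlockwise seen from above it climbs 7 mm per turn, turns easily and stays where it is left; after two full turns (12.6 rad, 14 mm of climb) the thread lets go and it lifts straight off; before that it cannot be pulled off.
- coaster: Round cork coaster, 110 mm across, 6 mm thick, fixed to the table; origin at the centre of its underside.
- sheet_1: Folded newspaper sheet, 240 x 240 mm, paper-thin, stuck flat to the table; origin at its centre, x and y along its edges. The glue gun lies on one of the two sheets.
- sheet_2: The other newspaper sheet, same size; origin at its centre, x and y along its edges.
- glue_gun: Black cordless glue gun with an orange trigger, 165 x 130 mm, lying on its side (34 mm high) on one of the two sheets; origin about the middle of its outline, at its underside.
- slice_1: Round wood slice with dark bark edge and pale top, 62 mm across, 22 mm thick, about 50 g, lying flat on the table; origin at the centre of its underside. May be absent (2 to 4 slices are there).
- slice_2: Round wood slice with dark bark edge and pale top, 62 mm across, 22 mm thick, about 50 g, lying flat on the table; origin at the centre of its underside. May be absent (2 to 4 slices are there).
- slice_3: Round wood slice with dark bark edge and pale top, 62 mm across, 22 mm thick, about 50 g, lying flat on the table; origin at the centre of its underside. May be absent (2 to 4 slices are there).
- slice_4: Round wood slice with dark bark edge and pale top, 62 mm across, 22 mm thick, about 50 g, lying flat on the table; origin at the centre of its underside. May be absent (2 to 4 slices are there).
- cone_1: Bystander: pine cone standing upright, 50 mm across, 56 mm tall; origin at its foot.
- cone_2: Bystander: a like pine cone; origin at its foot.
- tealight: Bystander: white tea light, 52 mm across, 24 mm tall; origin at its foot.
- mug: Bystander: amber glass mug, 80 mm across, 90 mm tall; origin at its foot.
- candle: Bystander: white pillar candle, 64 mm across, 110 mm tall; origin at its foot.
Not all that is in view belongs to the job. Leave any blue or purple look-alike of the slice_1 alone.

How it is judged:
By the outcome, as a careful person would: the job done as asked, in the order asked, and still so for the second after the job is handed in, with the robot touching nothing.
Of slice_1, slice_2, slice_3, slice_4 only 2 to 4 are there at a start; the rules pass over those that are not, and their reading is None.
At some moment in a run one of slice_1, slice_2, slice_3, slice_4 may be knocked a few centimetres aside while the robot is not near it.
It also fails if it takes over 210 s, if anything falls off the work surface, if the arm or the gripper's body presses on something with over 40 N, if the wrist force passes 120 N, or if a joint passes its speed limit or range.

### The arm

A 6-joint arm with a two-finger parallel gripper is mounted at the origin on the work surface. World frame = base frame: x ahead of the robot, y to its left, z up, the work surface at z = 0. Lengths are in m, angles in degrees, forces in N, time in s.
With the tool pointing down it reaches from about 0.25 to 0.725 m from the base axis. Payload 9.7 kg.
Tool frame: the origin (TCP) lies midway between the tips of the shut fingers; the grasp point (between the pads) lies bot.hold_point_z behind it (bot.hold_point_z is the distance from the TCP to the grasp point, in m); z points along the fingers, y is the line along which they close (so a half turn about z gives the same grasp; the last joint's range is limited). The gripper opens to 85 mm and grips with 20 to 120 N. Pads are 22 mm wide; open, the fingers measure 114 mm over their backs; the gripper's body (76 mm by 85 mm) begins 54 mm behind the grasp point. The pads swing forward as they close: fully open they stand 13 mm farther back than shut.
Start: joints at [-69.385, 4.979, 10.078, 95.1, 0, 90], TCP at [0.194, -0.515, 0.231] pointing down, gripper open.
Joint ranges: [-179.16, 179.16], [-48.56, 103.87], [-65.8, 70.77], [-126.05, 130.52], [-82.76, 87.17], [-180, 180]. Speed limits (degrees/s): [127.2, 127.2, 147.25, 180, 180, 180].

### API

Orientations are given as [roll, pitch, yaw] about the fixed x, y, z axes, in that order (R = Rz(yaw) Ry(pitch) Rx(roll)).
In Python, from workcell import bot, camera, camera_model, ticket gives the robot as it stands.
- The arm moves only by the tool send_rows, never from a script. Its argument "targets" is text: rows parted by semicolons, each of 5 numbers parted by spaces: the shift along the tool's x, y, z in mm, then the turn about the tool's z in degrees, then the closure in counts, from 0 (fully open) to 255 (shut). A call has 1 to 20 rows; each row is the pose to reach, as a shift and turn from the pose commanded when the call began, along the tool's axes at that moment; what a row does not reach only later rows make up. A row lasts 1/8 s, in which the tool goes at most 62.5 mm and 10.7 degrees, less where a joint would pass 70% of its speed; a pose out of reach is approached as far as the arm can. A call with a gripper value outside its range is refused whole. The fingers move at their own pace and stop on an object; "newtons" is the grip in N (left out, the last holds). Time passes only in rows, so rows that repeat a pose let the fingers close. It gives the time, the measured TCP pose, the force, the opening and the grip force at its end, in the units of the state.
- bot.get_obs(): the state, without advancing time (a new reading comes with each control period).
- camera(name): name is "scene" or "top" or "wrist"; returns the picture (420x560x3 uint8, blue, green, red); there is no depth.
- camera_model(name): a dict with "K" (3x3 intrinsics, pixels), "dist_coeffs" ([k1, k2, p1, p2, k3] as OpenCV has them; the pictures are not rectified), "pose" (4x4, takes a point from camera to world coordinates); the wrist camera has in their place "T_tool_cam" (4x4, takes a point from camera to tool coordinates, whose origin is the TCP and whose axes are the flange's). Camera axes: x right, y down, z forward; pixel columns grow to the right and rows downward; lengths in m; the calibration is good to about 2 mm. A picture is of the moment at which its call begins: read the wrist's pose just before it. camera_model takes no time and is no camera call.
- ticket.job_done(): hands the job in; it is judged then, once.
The state is a dict: "time": time; "q": joint angles; "qd": joint speeds; "joint_efforts": joint torques, N m; "ee_pos": TCP position; "tcp_rot": TCP orientation; "wrist_force": force on the tool from outside, world axes, zero at the start; "torque": the same for the moment, N m; "opening": finger opening in m; "grasp_force": force on a finger pad.
Only numpy, scipy, OpenCV 4.12 (cv2) and the standard library are available. Lean on these libraries where they do the work, as an engineer would, in place of code of your own. Each camera call takes 0.05 s, during which the arm holds its last target. There are 200 camera calls.

## Working session

There is one attempt and no reset: what is moved stays moved. The work goes in short steps, Python scripts to look and compute and a tool call to move; the robot and the scene stay as the last step left them, time stands still between calls to the robot, and variables do not carry over. Pictures are saved under pics/ and viewed, at most 14 in all, crops included, and the job is handed in when it is done.

Besides the shell and the picture viewer there is one more tool, called after "Call:" by a JSON object that holds its "name" and its "arguments". send_rows: Moves the arm, as the interface text tells. Its arguments: {"type":"object","properties":{"targets":{"type":"string"},"newtons":{"type":"number"}},"required":["targets"]}

```bash
mkdir -p pics; ls; python3 - <<'E'
from workcell import bot,camera,camera_model
import cv2,numpy as np
o=bot.get_obs();print(o, bot.hold_point_z)
for n in("scene","top"):
    cv2.imwrite(f"pics/{n}0.png",camera(n)); m=camera_model(n); print(n,m)
print(camera_model("wrist"))
E
```

```text
pics
{'time': 0.0, 'q': array([-6.93837340e+01,  5.01091839e+00,  1.00340738e+01,  9.50992787e+01,
       -4.66629207e-04,  8.99999543e+01]), 'qd': array([ 0.07808251,  0.03687522, -0.059941  , -0.05288682,  0.0384943 ,
        0.0692428 ]), 'joint_efforts': array([-8.91180862e-04, -5.20385993e+01,  4.64802468e+01,  1.64211768e-02,
        4.14009332e-05,  1.84738028e-06]), 'ee_pos': array([ 0.19357595, -0.51456347,  0.23058141]), 'tcp_rot': array([-1.79923877e+02,  4.66568014e-04,  2.06163123e+01]), 'wrist_force': array([-0.31615107,  0.41144972,  0.40413516]), 'torque': array([ 0.05578959, -0.02722891, -0.03509303]), 'grasp_force': 0.0, 'opening': 0.08494862879438733} 0.0187
scene {'K': array([[404.20302657,   0.        , 280.17549743],
       [  0.        , 404.20302657, 207.9248819 ],
       [  0.        ,   0.        ,   1.        ]]), 'dist_coeffs': array([-0.02025797,  0.        ,  0.        ,  0.        ,  0.        ]), 'pose': array([[ 0.04044835,  0.5640632 , -0.82474035,  1.4500975 ],
       [ 0.99912483, -0.03163368,  0.02736565, -0.03665895],
       [-0.01065362, -0.8251
[... 509 characters left out ...]
323, -0.98329165,  0.94504445],
       [ 0.        ,  0.        ,  0.        ,  1.        ]])}
{'K': array([[310.42220258,   0.        , 283.26951033],
       [  0.        , 310.42220258, 204.47425199],
       [  0.        ,   0.        ,   1.        ]]), 'dist_coeffs': array([-0.05511996,  0.        ,  0.        ,  0.        ,  0.        ]), 'T_tool_cam': array([[ 1.37691393e-04, -9.47944833e-01, -3.18434570e-01,
         8.25198817e-02],
       [ 9.99999433e-01, -2.05769607e-04,  1.04495423e-03,
         5.59897761e-04],
       [-1.05608312e-03, -3.18434533e-01,  9.47944267e-01,
        -1.43556160e-01],
       [ 0.00000000e+00,  0.00000000e+00,  0.00000000e+00,
         1.00000000e+00]])}
```

View pics/top0.png

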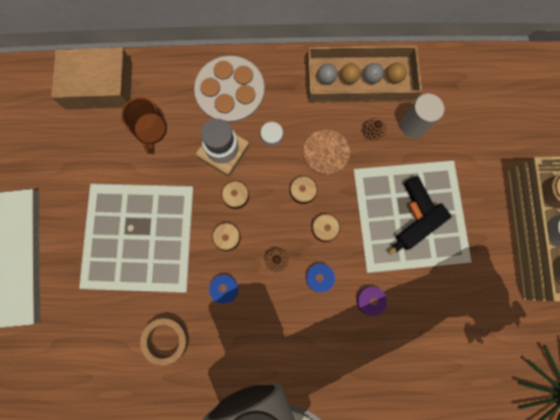

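View pics/scene0.png

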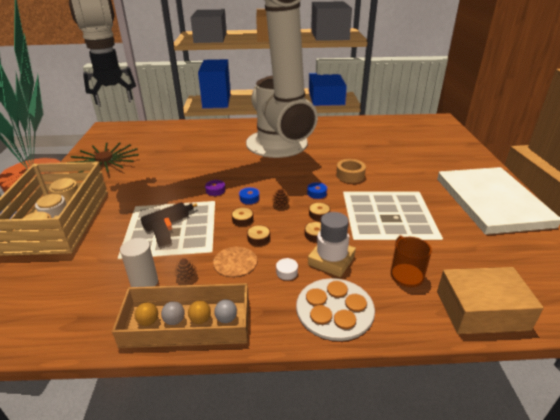

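Top picture: the pale slices with bark edges are at (235,194), (226,237), (303,189) and (326,227). The things that could be mistaken for them are the blue rings at (223,289) and (321,277), the purple ring at (371,300), and the orange rounds on the plate. The cap is at (218,133), the coaster at (327,152), the target sheet at (138,237), and the gun on the other sheet at (412,216).

```bash
cat > h.py <<'E'
from workcell import bot,camera,camera_model
import cv2,numpy as np
from scipy.spatial.transform import Rotation as R
def tool():
    o=bot.get_obs();T=np.eye(4);T[:3,:3]=R.from_euler('xyz',o['tcp_rot'],degrees=True).as_matrix();T[:3,3]=o['ee_pos'];return T
def pose(n):
    m=camera_model(n);return m,(m['pose'] if n!='wrist' else tool()@m['T_tool_cam'])
def w(n,px,z,mp=None):
    m,P=mp or pose(n)
    u=cv2.undistortPoints(np.array(px,float).reshape(-1,1,2),m['K'],m['dist_coeffs'])[:,0]
    d=np.c_[u,np.ones(len(u))]@P[:3,:3].T;c=P[:3,3]
    return (c+d*((z-c[2])/d[:,2])[:,None])[:,:2]
def pale(im):
    "pale slice tops: blobs' minEnclosingCircle"
    h=cv2.cvtColor(im,cv2.COLOR_BGR2HSV)
    return cv2.inRange(h,(12,70,150),(30,180,255))
E
python3 - <<'E'
from h import *
im=cv2.imread('pics/top0.png')
for n,p,z in[('pale',[(235,194),(226,237),(303,189),(326,227)],.022),('blue',[(223,289),(321,277),(371,300)],.022),('cap',[(218,131)],.128),('coaster',[(327,152)],.006),('cone',[(276,259)],.03),('cone2',[(374,128)],.03),('tea',[(272,132)],.024),
 ('sheet',[(91,184),(193,187),(186,291),(80,289)],0),('sheet2',[(355,168),(454,162),(470,262),(367,271)],0),('block',[(222,130),(249,149),(229,173),(197,154)],.03),('mug',[(150,127)],.045),('spot',[(130,228)],0),('box',[(165,341)],.0),('candle',[(428,107)],.11)]:
    print(n,w('top',p,z).round(3).tolist())
m=pale(im)
k,l,s,c=cv2.connectedComponentsWithStats(m)
for i in range(1,k):
    if s[i,4]>60: print(s[i].tolist(),c[i].round(1),w('top',[c[i]],.022).round(4))
cv2.imwrite('pics/crop.png',cv2.resize(im[110:310,60:350],None,fx=2.7,fy=2.7,interpolation=cv2.INTER_CUBIC))
E
```

```text
pale [[0.585, 0.087], [0.488, 0.108], [0.592, -0.066], [0.505, -0.113]]
blue [[0.376, 0.116], [0.396, -0.097], [0.343, -0.203]]
cap [[0.695, 0.112]]
coaster [[0.683, -0.127]]
cone [[0.437, -0.001]]
cone2 [[0.731, -0.235]]
tea [[0.729, 0.001]]
sheet [[0.623, 0.425], [0.609, 0.186], [0.373, 0.2], [0.383, 0.438]]
sheet2 [[0.645, -0.191], [0.654, -0.428], [0.418, -0.44], [0.406, -0.203]]
block [[0.735, 0.115], [0.687, 0.054], [0.632, 0.1], [0.679, 0.172]]
mug [[0.741, 0.277]]
spot [[0.517, 0.33]]
box [[0.267, 0.246]]
candle [[0.746, -0.334]]
[52, 48, 70, 48, 3094] [86.8 71.8] [[0.8965 0.4429]]
[310, 58, 100, 35, 1539] [358.4  76.1] [[ 0.8661 -0.2098]]
[213, 60, 20, 17, 243] [222.7  68.1] [[0.8946 0.1144]]
[233, 65, 20, 17, 248] [242.9  73.1] [[0.8801 0.0662]]
[348, 67, 9, 9, 66] [352.1  71.1] [[ 0.8796 -0.1955]]
[395, 66, 9, 10, 65] [398.6  70.6] [[ 0.879  -0.3082]]
[200, 78, 20, 17, 256] [209.3  85.7] [[0.8497 0.1463]]
[236, 85, 20, 17, 259] [245.   93.1] [[0.8285 0.0617]]
[214, 94, 21, 18, 267] [223.9 101.9] [[0.8074 0.1116]]
[304, 130, 46, 44, 1407] [326.1 150.7] [[ 0.6813 -0.1226]]
[196, 135, 52, 38, 410] [224.3 155.6] [[0.6756 0.1111]]
[535, 156, 25, 146, 449] [546.5 220.2] [[ 0.506  -0.6197]]
[291, 177, 25, 24, 452] [303.4 188.7] [[ 0.5931 -0.0667]]
[222, 182, 25, 24, 450] [234.5 193.6] [[0.586  0.0887]]
[314, 215, 25, 25, 473] [325.8 226.8] [[ 0.5052 -0.113 ]]
[213, 224, 26, 25, 480] [225.5 236. ] [[0.4907 0.1094]]
[140, 319, 45, 46, 638] [162.2 341.6] [[0.2685 0.246 ]]
```

View pics/crop.png

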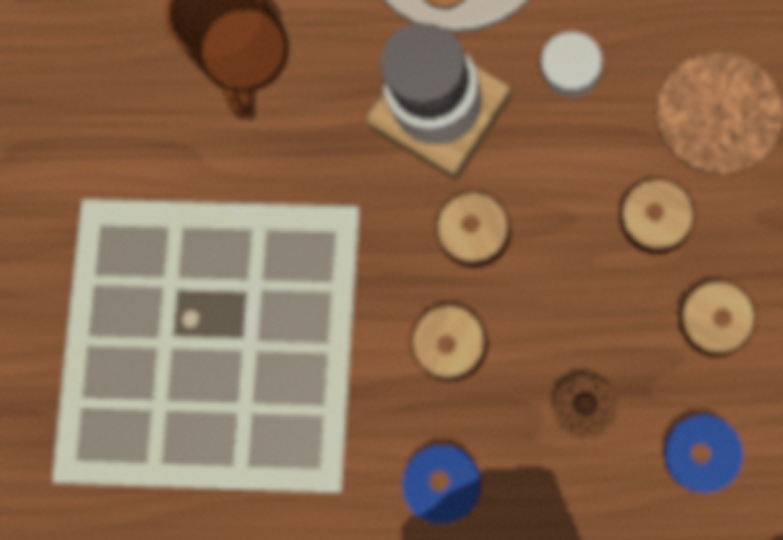

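The crop shows four pale slices with bark edges, two blue look-alikes, the cap on its pot, and the coaster. The choice is confirmed. Now I move above the cap for a close look.

Call:
{"name": "send_rows", "arguments": {"targets": "20 -12 0 8 0;60 -36 0 16 0;103 -62 0 24 0;146 -88 0 32 0;189 -114 0 40 0;232 -140 0 48 0;275 -166 0 56 0;318 -192 0 64 0;361 -218 0 72 0;404 -244 0 80 0;447 -270 0 88 0;490 -296 0 96 0;533 -320 0 104 0;576 -346 0 112 0;619 -372 0 120 0;650 -391 0 126 0;670 -402 0 130 0;680 -408 0 130 0;684 -410 0 130 0;684 -410 0 130 0"}}

```text
time: 2.6
ee_pos: [0.0109, -0.1659, 0.2321]
tcp_rot: [-171.9, 1.4, -100.2]
wrist_force: [-0.6, 0.4, 1.0]
opening: 0.0852
grasp_force: 0.0
```

```bash
cat >> h.py <<'E'
def go(x,y,z=None,yaw=None):
    "shift in tool axes (mm) and turn needed"
    o=bot.get_obs();T=tool();d=np.array([x,y,o['ee_pos'][2] if z is None else z])-T[:3,3]
    s=T[:3,:3].T@d*1000
    t=0 if yaw is None else -(yaw-o['tcp_rot'][2])
    print('pos',o['ee_pos'].round(4),'rot',o['tcp_rot'].round(1),'j6',o['q'][5].round(1),'t',round(o['time'],2),'F',o['wrist_force'].round(1),'-> shift',s.round(1),'turn',round(t,1))
E
python3 - <<'E'
from h import *
mp=pose('wrist');im=camera('wrist');cv2.imwrite('pics/w1.png',im)
go(.69,.11)
np.save('wp.npy',mp[1])
E
```

```text
pos [ 0.0097 -0.162   0.2334] rot [-172.1    1.2 -100.6] j6 179.9 t 2.65 F [-0.1 -0.1  6. ] -> shift [-392.1 -611.8   93.9] turn 0
```

View pics/w1.png

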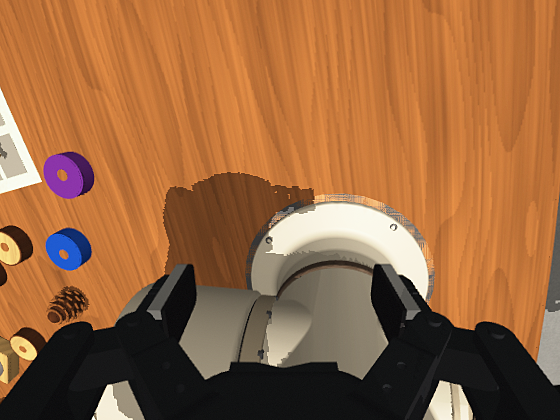

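The arm went toward its base, so the command axes differ from my reading of tcp_rot. I'll check the frame against known objects before moving again.

```bash
python3 - <<'E'
from h import *
o=bot.get_obs();print(o['q'].round(1),o['wrist_force'].round(1),o['ee_pos'].round(3),o['tcp_rot'].round(1))
P=np.load('wp.npy');m=camera_model('wrist')
print(w('wrist',[(68,175),(68,248),(345,245)],.02,(m,P)).round(3))
for k in (90,180,270):
    Q=tool()
    Q[:3,:3]=Q[:3,:3]@R.from_euler('z',k,degrees=True).as_matrix()
    print(k,w('wrist',[(68,175),(68,248),(345,245)],.02,(m,Q@m['T_tool_cam'])).round(3).tolist())
E
```

```text
[-100.6  -47.   -26.8  111.5    7.9  179.9] [-0.1 -0.1  6. ] [ 0.01  -0.162  0.233] [-172.1    1.2 -100.6]
[[ 0.334 -0.209]
 [ 0.385 -0.103]
 [-0.018 -0.066]]
90 [[-0.009, -0.417], [0.087, -0.468], [0.155, -0.102]]
180 [[-0.196, -0.112], [-0.229, -0.194], [0.101, -0.273]]
270 [[0.088, 0.1], [-0.003, 0.129], [-0.06, -0.221]]
```

Call:
{"name": "send_rows", "arguments": {"targets": "0 0 -10 0 0;0 0 -20 0 0;0 0 -20 0 0"}}

```text
time: 3.02
ee_pos: [0.0089, -0.168, 0.2528]
tcp_rot: [-171.8, 1.4, -99.9]
wrist_force: [-0.1, 0.1, -0.1]
opening: 0.0857
grasp_force: 0.0
```

Call:
{"name": "send_rows", "arguments": {"targets": "10 0 0 0 0;20 0 0 0 0;30 0 0 0 0;30 0 0 0 0;30 0 0 0 0"}}

```text
time: 3.65
ee_pos: [0.0037, -0.1966, 0.2515]
tcp_rot: [-171.8, 1.4, -99.9]
wrist_force: [0.1, 0.3, -0.1]
opening: 0.0854
grasp_force: 0.0
```

Call:
{"name": "send_rows", "arguments": {"targets": "0 10 0 0 0;0 20 0 0 0;0 30 0 0 0;0 30 0 0 0;0 30 0 0 0"}}

```text
time: 4.28
ee_pos: [-0.0254, -0.1915, 0.2474]
tcp_rot: [-171.8, 1.3, -100.0]
wrist_force: [-0.2, -0.7, 0.4]
opening: 0.0856
grasp_force: 0.0
```

The shift axes are as I thought. The real cause is that j6 = j1 + 180 − yaw, so my turn drove j6 into its limit. It now sits at the limit with an 8° tilt. I'll back out to a good configuration first, then take the tilt out.

```bash
python3 - <<'E'
from h import *
print(bot.get_obs()['q'].round(1))
go(.2,-.32,.3,-28); go(.36,-.0,.3,30)
E
```

```text
[-109.2  -40.6  -22.6  110.6    7.9  170.7]
pos [-0.0254 -0.1915  0.2474] rot [-171.8    1.3 -100. ] j6 170.7 t 4.28 F [-0.2 -0.7  0.4] -> shift [  86.3 -249.6  -19.2] turn -72.0
pos [-0.0254 -0.1915  0.2474] rot [-171.8    1.3 -100. ] j6 170.7 t 4.28 F [-0.2 -0.7  0.4] -> shift [-256.5 -349.5    3.3] turn -130.0
```

Call:
{"name": "send_rows", "arguments": {"targets": "10 -25 -3 -6 0;20 -55 -5 -14 0;30 -85 -8 -24 0;42 -120 -10 -34 0;54 -155 -12 -44 0;66 -190 -15 -54 0;78 -225 -18 -64 0;86 -250 -19 -72 0;56 -260 -17 -77 0;16 -270 -15 -84 0;-30 -282 -13 -91 0;-76 -296 -10 -99 0;-122 -310 -7 -106 0;-168 -324 -4 -114 0;-214 -338 0 -122 0;-256 -350 3 -130 0;-256 -350 3 -130 0;-256 -350 3 -130 0"}}

```text
time: 6.52
ee_pos: [0.3599, -0.0001, 0.3003]
tcp_rot: [175.8, -7.1, 30.2]
wrist_force: [-0.4, 0.3, 0.2]
opening: 0.0853
grasp_force: 0.0
```

```bash
cat >> h.py <<'E'
def st():
    o=bot.get_obs();print(o['q'].round(1),o['ee_pos'].round(4),o['tcp_rot'].round(1),'tz',tool()[:3,2].round(3),'t',round(o['time'],2))
E
python3 -c "
from h import *
st();go(.3,0,.3)"
```

```text
[ 0.000e+00 -2.640e+01 -9.100e+00  9.900e+01 -1.000e-01  1.501e+02] [ 3.599e-01 -1.000e-04  3.003e-01] [175.8  -7.1  30.2] tz [ 0.144 -0.001 -0.99 ] t 6.53
pos [ 3.599e-01 -1.000e-04  3.003e-01] rot [175.8  -7.1  30.2] j6 150.1 t 6.53 F [-0.4  0.3  0.2] -> shift [-51.3 -29.7  -8.3] turn 0
```

Call:
{"name": "send_rows", "arguments": {"targets": "-20 -12 -3 0 0;-43 -25 -7 0 0;-68 -40 -11 0 0;-94 -54 -15 0 0;-120 -69 -20 0 0;-145 -84 -24 0 0;-162 -94 -27 0 0;-171 -99 -28 0 0;-180 -104 -29 0 0;-188 -109 -31 0 0;-188 -109 -31 0 0"}}

```text
time: 7.9
ee_pos: [0.1603, 0.0004, 0.3142]
tcp_rot: [176.5, -5.9, 30.1]
wrist_force: [0.7, 0.2, 0.3]
opening: 0.0853
grasp_force: 0.0
```

```bash
python3 -c "
from h import *
st()"
```

```text
[ 4.000e-01 -4.850e+01 -1.700e+01  1.146e+02 -1.000e-01  1.504e+02] [0.1603 0.0004 0.3142] [176.5  -5.9  30.1] tz [ 0.12  -0.002 -0.993] t 7.9
```

Call:
{"name": "send_rows", "arguments": {"targets": "-15 -9 -2 0 0;-30 -18 -3 0 0;-45 -26 -5 0 0;-60 -35 -6 0 0;-60 -35 -6 0 0"}}

```text
time: 8.52
ee_pos: [0.1228, 0.0018, 0.339]
tcp_rot: [177.6, -3.9, 30.0]
wrist_force: [0.7, 0.5, -1.1]
opening: 0.0853
grasp_force: 0.0
```

```bash
python3 -c "
from h import *
st()"
```

```text
[  1.5 -48.5 -13.3 120.6  -0.3 151.5] [0.1228 0.0018 0.339 ] [177.6  -3.9  30. ] tz [ 0.081 -0.003 -0.997] t 8.53
```

```bash
python3 -c "
from h import *
go(.28,.1,.36,45);go(.1,.36,.36,84)"
```

```text
pos [0.1228 0.0018 0.339 ] rot [177.6  -3.9  30. ] j6 151.5 t 8.53 F [ 0.7  0.5 -1.1] -> shift [186.3  -5.9  -8.5] turn -15.0
pos [0.1228 0.0018 0.339 ] rot [177.6  -3.9  30. ] j6 151.5 t 8.53 F [ 0.7  0.5 -1.1] -> shift [ 160.7 -320.7  -23.7] turn -54.0
```

Call:
{"name": "send_rows", "arguments": {"targets": "30 0 -2 -2 0;65 -1 -3 -5 0;105 -2 -5 -8 0;145 -4 -7 -11 0;186 -6 -8 -15 0;184 -50 -10 -20 0;181 -95 -12 -25 0;177 -140 -14 -31 0;173 -185 -16 -37 0;169 -230 -18 -43 0;165 -275 -21 -49 0;161 -320 -24 -54 0;161 -320 -24 -54 0;161 -320 -24 -46 0;161 -320 -24 -36 0;161 -320 -24 -26 0;161 -320 -24 -16 0;161 -320 -24 -16 0"}}

```text
time: 10.78
ee_pos: [0.2112, 0.2791, 0.3596]
tcp_rot: [-179.1, -2.8, 52.2]
wrist_force: [-0.4, 0.3, -0.7]
opening: 0.0855
grasp_force: 0.0
```

```bash
python3 -c "
from h import *
st()"
```

```text
[ 52.1 -19.    3.4 109.6   0.9 179.9] [0.2112 0.2791 0.3596] [-179.1   -2.8   52.2] tz [ 0.017  0.048 -0.999] t 10.78
```

```bash
python3 -c "
from h import *
go(.3,-.2,.36)"
```

```text
pos [0.2112 0.2791 0.3596] rot [-179.1   -2.8   52.2] j6 179.9 t 10.78 F [-0.4  0.3 -0.7] -> shift [-323.7  363.6  -22.1] turn 0
```

Call:
{"name": "send_rows", "arguments": {"targets": "-18 20 -1 -10 0;-36 40 -2 -20 0;-54 60 -4 -30 0;-72 80 -5 -40 0;-90 100 -6 -50 0;-108 121 -7 -60 0;-126 141 -9 -70 0;-144 161 -10 -80 0;-162 181 -11 -90 0;-180 202 -12 -100 0;-198 222 -14 -110 0;-216 242 -15 -120 0;-234 262 -16 -130 0;-252 283 -17 -140 0;-270 303 -18 -150 0;-288 323 -20 -160 0;-306 344 -21 -170 0;-324 364 -22 -176 0;-324 364 -22 -176 0"}}

```text
time: 13.15
ee_pos: [0.301, -0.1999, 0.3595]
tcp_rot: [178.8, 2.7, -131.7]
wrist_force: [-0.2, -0.2, -0.4]
opening: 0.0855
grasp_force: 0.0
```

Call:
{"name": "send_rows", "arguments": {"targets": "0 0 0 -10 0;0 0 0 -20 0;0 0 0 -30 0;0 0 0 -40 0;0 0 0 -50 0;0 0 0 -60 0;0 0 0 -70 0;0 0 0 -80 0;0 0 0 -90 0;0 0 0 -98 0;0 0 0 -106 0;0 0 0 -111 0;0 0 0 -116 0;0 0 0 -116 0"}}

```text
time: 14.9
ee_pos: [0.3302, -0.115, 0.3605]
tcp_rot: [180.0, -0.1, -19.4]
wrist_force: [0.9, -0.1, -0.3]
opening: 0.0858
grasp_force: 0.0
```

```bash
python3 -c "
from h import *
st();go(.685,.11,.24,-10)"
```

```text
[ -19.2  -16.5    5.4  111.8   -0.  -179.8] [ 0.3302 -0.115   0.3605] [ 1.80e+02 -1.00e-01 -1.94e+01] tz [ 0.002 -0.001 -1.   ] t 14.9
pos [ 0.3302 -0.115   0.3605] rot [ 1.80e+02 -1.00e-01 -1.94e+01] j6 -179.8 t 14.9 F [ 0.9 -0.1 -0.3] -> shift [ 259.8 -329.9  121. ] turn -9.4
```

Call:
{"name": "send_rows", "arguments": {"targets": "8 -10 4 10 0;24 -30 11 20 0;44 -56 20 30 0;64 -82 30 40 0;84 -107 39 50 0;104 -132 48 60 0;124 -157 58 70 0;144 -183 67 80 0;164 -208 76 90 0;184 -234 86 100 0;204 -259 95 110 0;224 -284 104 120 0;240 -305 112 130 0;252 -320 118 140 0;260 -330 121 150 0;260 -330 121 160 0;260 -330 121 170 0;260 -330 121 180 0;260 -330 121 190 0;260 -330 121 200 0"}}

```text
time: 17.4
ee_pos: [0.6856, 0.1075, 0.2392]
tcp_rot: [-180.0, 0.1, 140.1]
wrist_force: [-0.2, -0.6, 0.3]
opening: 0.0854
grasp_force: 0.0
```

Call:
{"name": "send_rows", "arguments": {"targets": "0 0 0 10 0;0 0 0 20 0;0 0 0 30 0;0 0 0 40 0;0 0 0 50 0;0 0 0 60 0;0 0 0 70 0;0 0 0 80 0;0 0 0 90 0;0 0 0 100 0;0 0 0 105 0;0 0 0 105 0"}}

```text
time: 18.9
ee_pos: [0.6856, 0.1077, 0.2393]
tcp_rot: [179.9, -0.0, 35.5]
wrist_force: [-1.4, -0.3, 0.3]
opening: 0.0852
grasp_force: 0.0
```

```bash
python3 - <<'E'
from h import *
st()
mp=pose('wrist');im=camera('wrist');cv2.imwrite('pics/w2.png',im);np.save('wp.npy',mp[1])
E
```

```text
[ 8.900e+00  2.710e+01  3.810e+01  1.010e+02 -1.000e-01  1.534e+02] [0.6856 0.1077 0.2393] [179.9  -0.   35.5] tz [ 0.001 -0.001 -1.   ] t 18.9
```

View pics/w2.png

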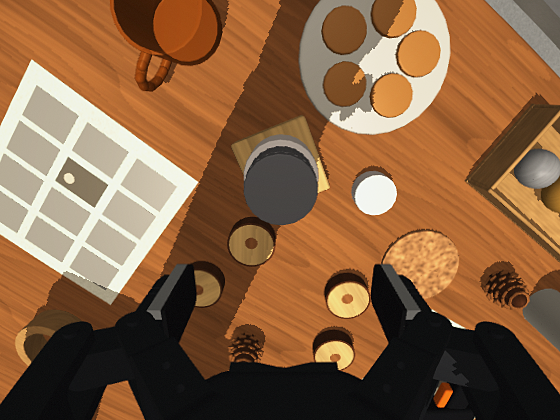

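The cap top is at about (281,188) with a 37 px radius. The coaster is at (421,265) and the tea light at (375,193).

```bash
python3 - <<'E'
from h import *
P=np.load('wp.npy');m=camera_model('wrist')
c=w('wrist',[(281,188),(244,188),(318,188),(281,151),(281,224)],.128,(m,P));print(c.round(4))
print('coaster',w('wrist',[(421,265),(383,265),(460,265)],.006,(m,P)).round(4))
go(*c[0],.091)
E
```

```text
[[0.6945 0.115 ]
 [0.6762 0.1407]
 [0.7128 0.0894]
 [0.7201 0.1332]
 [0.6676 0.0959]]
coaster [[ 0.6892 -0.1269]
 [ 0.6585 -0.0828]
 [ 0.7213 -0.1732]]
pos [0.6856 0.1078 0.2392] rot [179.9  -0.   35.6] j6 153.4 t 18.95 F [-0.6  0.2 -0.3] -> shift [ 11.4  -0.9 148.2] turn 0
```

Call:
{"name": "send_rows", "arguments": {"targets": "3 0 15 0 0;7 -1 40 0 0;9 -1 65 0 0;9 -1 90 0 0;9 -1 110 0 0;9 -1 130 0 0;9 -1 142 0 0;9 -1 149 0 0;9 -1 149 0 0;9 -1 149 0 0;9 -1 149 0 255;9 -1 149 0 255;9 -1 149 0 255;9 -1 149 0 255;9 -1 149 0 255;9 -1 149 0 255", "newtons": 30}}

```text
time: 20.95
ee_pos: [0.6931, 0.1142, 0.0914]
tcp_rot: [179.8, -0.1, 35.6]
wrist_force: [0.5, -1.5, 5.7]
opening: 0.0636
grasp_force: 32.7
```

Call:
{"name": "send_rows", "arguments": {"targets": "0 0 0 -5 255;0 0 -0.3 -15 255;0 0 -0.5 -25 255;0 0 -0.7 -35 255;0 0 -0.9 -45 255;0 0 -1.1 -55 255;0 0 -1.2 -60 255"}}

```text
time: 21.82
ee_pos: [0.6926, 0.1152, 0.0925]
tcp_rot: [179.9, -0.0, 95.9]
wrist_force: [-2.1, 3.0, 6.1]
opening: 0.0636
grasp_force: 32.8
```

Call:
{"name": "send_rows", "arguments": {"targets": "0 0 -0.2 -10 255;0 0 -0.4 -20 255;0 0 -0.6 -30 255;0 0 -0.8 -40 255;0 0 -1 -50 255;0 0 -1.2 -60 255;0 0 -1.4 -70 255;0 0 -1.6 -80 255;0 0 -1.8 -90 255;0 0 -1.9 -100 255;0 0 -2.1 -110 255;0 0 -2.3 -120 255;0 0 -2.5 -130 255;0 0 -2.7 -140 255;0 0 -2.9 -150 255;0 0 -3.1 -160 255;0 0 -3.3 -170 255;0 0 -3.5 -180 255;0 0 -3.7 -190 255;0 0 -3.9 -200 255"}}

```text
time: 24.32
ee_pos: [0.6929, 0.1146, 0.0964]
tcp_rot: [-179.9, -0.1, -64.1]
wrist_force: [-0.2, 0.7, 6.5]
opening: 0.0635
grasp_force: 32.7
```

Call:
{"name": "send_rows", "arguments": {"targets": "0 0 -0.2 -10 255;0 0 -0.4 -20 255;0 0 -0.6 -30 255;0 0 -0.8 -40 255;0 0 -1 -50 255;0 0 -1 -50 255"}}

```text
time: 25.08
ee_pos: [0.693, 0.1146, 0.0974]
tcp_rot: [-180.0, -0.2, -14.2]
wrist_force: [0.1, 0.3, 4.9]
opening: 0.0639
grasp_force: 32.6
```

```bash
python3 -c "
from h import *
st();go(.69,.11)"
```

```text
[ 9.400e+00  2.560e+01  2.020e+01  8.450e+01 -1.000e-01 -1.563e+02] [0.693  0.1146 0.0974] [-180.    -0.2  -14.2] tz [ 0.003 -0.001 -1.   ] t 25.07
pos [0.693  0.1146 0.0974] rot [-180.    -0.2  -14.2] j6 -156.3 t 25.07 F [0.1 0.3 4.9] -> shift [-1.8  5.2 -0. ] turn 0
```

Call:
{"name": "send_rows", "arguments": {"targets": "0 0 0 0 0;0 0 0 0 0;0 0 0 0 0;0 0 0 0 0;0 0 0 10 0;0 0 0 20 0;0 0 0 30 0;0 0 0 40 0;0 0 0 50 0;0 0 0 60 0;0 0 0 70 0;0 0 0 80 0;0 0 0 90 0;0 0 0 100 0;0 0 0 110 0;0 0 0 120 0;0 0 0 130 0;0 0 0 140 0;0 0 0 150 0;0 0 0 160 0"}}

```text
time: 27.58
ee_pos: [0.6926, 0.1144, 0.0964]
tcp_rot: [-179.9, 0.1, -174.7]
wrist_force: [0.1, 0.9, 0.4]
opening: 0.0856
grasp_force: 0.0
```

Call:
{"name": "send_rows", "arguments": {"targets": "0 0 0 10 0;0 0 0 20 0;0 0 0 30 0;0 0 0 40 0;0 0 0 50 0;0 0 0 60 0;0 0 0 70 0;0 0 0 80 0;0 0 0 90 0;0 0 0 100 0;0 0 0 110 0;0 0 0 120 0;0 0 0 130 0;0 0 0 140 0;0 0 0 150 0;0 0 0 160 0;0 0 0 160 255;0 0 0 160 255;0 0 0 160 255;0 0 0 160 255"}}

```text
time: 30.08
ee_pos: [0.6927, 0.1142, 0.0968]
tcp_rot: [179.9, -0.1, 25.7]
wrist_force: [-0.7, -1.6, 3.8]
opening: 0.0638
grasp_force: 32.7
```

Call:
{"name": "send_rows", "arguments": {"targets": "0 0 0 0 255;0 0 -0.2 -10 255;0 0 -0.4 -20 255;0 0 -0.6 -30 255;0 0 -0.8 -40 255;0 0 -1 -50 255;0 0 -1.2 -60 255;0 0 -1.4 -70 255;0 0 -1.6 -80 255;0 0 -1.8 -90 255;0 0 -1.9 -100 255;0 0 -2.1 -110 255;0 0 -2.3 -120 255;0 0 -2.5 -130 255;0 0 -2.7 -140 255;0 0 -2.9 -150 255;0 0 -3.1 -160 255;0 0 -3.3 -170 255;0 0 -3.5 -180 255;0 0 -3.7 -190 255"}}

```text
time: 32.58
ee_pos: [0.6925, 0.1146, 0.1005]
tcp_rot: [-179.9, 0.0, -144.0]
wrist_force: [-1.5, -1.3, 3.2]
opening: 0.0635
grasp_force: 32.9
```

Call:
{"name": "send_rows", "arguments": {"targets": "0 0 -0.2 -10 255;0 0 -0.4 -20 255;0 0 -0.6 -30 255;0 0 -0.8 -40 255;0 0 -1 -50 255;0 0 -1.2 -60 255;0 0 -1.4 -70 255;0 0 -1.6 -80 255;0 0 -1.8 -90 255;0 0 -1.9 -100 255;0 0 -2.1 -110 255;0 0 -2.3 -120 255;0 0 -2.5 -130 255;0 0 -2.5 -130 255;0 0 -2.5 -130 0;0 0 -2.5 -130 0;0 0 -2.5 -130 0;0 0 -2.5 -130 0"}}

```text
time: 34.83
ee_pos: [0.6925, 0.1143, 0.1024]
tcp_rot: [179.9, -0.1, -14.4]
wrist_force: [-0.0, 0.5, -0.8]
opening: 0.0853
grasp_force: 0.0
```

Call:
{"name": "send_rows", "arguments": {"targets": "0 0 0 10 0;0 0 0 20 0;0 0 0 30 0;0 0 0 40 0;0 0 0 50 0;0 0 0 60 0;0 0 0 70 0;0 0 0 80 0;0 0 0 90 0;0 0 0 100 0;0 0 0 110 0;0 0 0 120 0;0 0 0 130 0;0 0 0 140 0;0 0 0 150 0;0 0 0 150 255;0 0 0 150 255;0 0 0 150 255;0 0 0 150 255;0 0 0 150 255"}}

```text
time: 37.33
ee_pos: [0.6926, 0.1143, 0.1029]
tcp_rot: [-179.9, 0.1, -164.4]
wrist_force: [-0.9, -1.7, 4.9]
opening: 0.0637
grasp_force: 32.8
```

Call:
{"name": "send_rows", "arguments": {"targets": "0 0 -0.2 -10 255;0 0 -0.4 -20 255;0 0 -0.6 -30 255;0 0 -0.8 -40 255;0 0 -1 -50 255;0 0 -1.2 -60 255;0 0 -1.4 -70 255;0 0 -1.6 -80 255;0 0 -1.8 -90 255;0 0 -1.9 -100 255;0 0 -2.1 -110 255;0 0 -2.3 -120 255;0 0 -2.5 -130 255;0 0 -2.7 -140 255;0 0 -3.5 -140 255;0 0 -5 -140 255;0 0 -5 -140 255"}}

```text
time: 39.45
ee_pos: [0.6925, 0.1143, 0.1073]
tcp_rot: [180.0, -0.1, -24.5]
wrist_force: [-0.2, 0.5, -0.4]
opening: 0.0635
grasp_force: 33.1
```

```bash
python3 -c "
from h import *
go(.685,-.126,.145);go(.685,-.126,.0145)"
```

```text
pos [0.6925 0.1143 0.1073] rot [ 1.80e+02 -1.00e-01 -2.45e+01] j6 -146.1 t 39.45 F [-0.2  0.5 -0.4] -> shift [ 93.  221.8 -37.4] turn 0
pos [0.6925 0.1143 0.1073] rot [ 1.80e+02 -1.00e-01 -2.45e+01] j6 -146.1 t 39.45 F [-0.2  0.5 -0.4] -> shift [ 92.8 221.7  93.1] turn 0
```

Call:
{"name": "send_rows", "arguments": {"targets": "0 0 -10 0 255;0 0 -25 0 255;0 0 -40 0 255;0 0 -40 0 255;6 14 -40 0 255;18 42 -40 0 255;31 74 -40 0 255;45 107 -40 0 255;59 140 -40 0 255;72 171 -40 0 255;84 200 -40 0 255;92 219 -40 0 255;93 222 -40 0 255;93 222 -20 0 255;93 222 10 0 255;93 222 40 0 255;93 222 65 0 255;93 222 80 0 255;93 222 85 0 255;93 222 85 0 255"}}

```text
time: 41.95
ee_pos: [0.6859, -0.1261, 0.0234]
tcp_rot: [180.0, -0.1, -24.4]
wrist_force: [-0.6, -0.2, 0.5]
opening: 0.0637
grasp_force: 33.2
```

```bash
python3 - <<'E'
from h import *
st()
a=camera('top');b=camera('scene')
cv2.imwrite('pics/t3.png',np.vstack([cv2.resize(a[100:250,190:430],(720,450)) ,cv2.resize(b[205:300,180:420],(720,285))])[:,:].astype(np.uint8)[:600] if 0 else np.hstack([cv2.resize(a[90:210,200:360],(400,300),interpolation=2),cv2.resize(b[200:305,170:310],(400,300),interpolation=2)]))
E
```

```text
[ -10.4   25.9   12.5   76.5   -0.  -166. ] [ 0.6859 -0.1261  0.0234] [ 1.80e+02 -1.00e-01 -2.44e+01] tz [ 0.002 -0.001 -1.   ] t 41.95
```

View pics/t3.png

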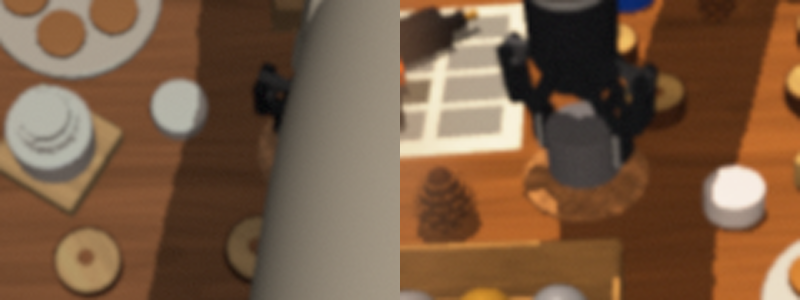

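The pot neck is bare, and the cap is held upright just above the middle of the coaster. Now I lower it.

Call:
{"name": "send_rows", "arguments": {"targets": "0 0 3 0 255;0 0 5 0 255;0 0 6.5 0 255;0 0 7.5 0 255;0 0 8 0 255;0 0 8 0 255"}}

```text
time: 42.8
ee_pos: [0.6857, -0.1263, 0.0149]
tcp_rot: [180.0, -0.1, -24.4]
wrist_force: [0.3, -0.3, -0.8]
opening: 0.0636
grasp_force: 33.2
```

Call:
{"name": "send_rows", "arguments": {"targets": "0 0 0.7 0 255;0 0 1.4 0 255;0 0 1.4 0 255"}}

```text
time: 43.18
ee_pos: [0.6857, -0.1264, 0.0137]
tcp_rot: [180.0, -0.1, -24.4]
wrist_force: [0.3, -0.3, -0.3]
opening: 0.0638
grasp_force: 33.3
```

Call:
{"name": "send_rows", "arguments": {"targets": "0 0 0.7 0 255;0 0 1.4 0 255;0 0 1.4 0 255"}}

```text
time: 43.55
ee_pos: [0.6859, -0.1264, 0.0135]
tcp_rot: [180.0, -0.2, -24.4]
wrist_force: [-4.5, 1.5, 8.9]
opening: 0.0639
grasp_force: 33.9
```

Call:
{"name": "send_rows", "arguments": {"targets": "0 0 0 0 0;0 0 0 0 0;0 0 0 0 0;0 0 0 0 0;0 0 0 0 0;0 0 -10 0 0;0 0 -30 0 0;0 0 -55 0 0;0 0 -80 0 0;0 0 -105 0 0;0 0 -130 0 0;0 0 -150 0 0;0 0 -155 0 0"}}

```text
time: 45.18
ee_pos: [0.6862, -0.1263, 0.1703]
tcp_rot: [-180.0, -0.3, -24.4]
wrist_force: [0.2, -0.0, -0.5]
opening: 0.0854
grasp_force: 0.0
```

```bash
cat >> h.py <<'E'
def slices(im=None):
    im=camera('top') if im is None else im
    k,l,s,c=cv2.connectedComponentsWithStats(pale(im))
    for i in range(1,k):
        if 250<s[i,4]<700 and max(s[i,2:4])<32:
            bc=s[i,:2]+(s[i,2:4]-1)/2; p=w('top',[bc],.022)[0]
            if p[0]<.66: print('slice px',bc,s[i,2:].tolist(),p.round(4))
    return im
E
python3 - <<'E'
from h import *
slices(cv2.imread('pics/top0.png'));print('now')
im=slices();cv2.imwrite('pics/t4.png',im);go(.586,.089,.1,-30)
E
```

```text
slice px [303.  188.5] [25, 24, 452] [ 0.5936 -0.0658]
slice px [234.  193.5] [25, 24, 450] [0.5862 0.0897]
slice px [326. 227.] [25, 25, 473] [ 0.5048 -0.1134]
slice px [225.5 236. ] [26, 25, 480] [0.4907 0.1094]
now
slice px [234.5 194. ] [24, 23, 381] [0.585  0.0886]
slice px [225.5 236. ] [24, 25, 409] [0.4907 0.1094]
pos [ 0.686  -0.1263  0.1696] rot [-180.    -0.3  -24.4] j6 -166.0 t 45.23 F [-0.5  0.4  0.6] -> shift [-180.3 -154.7   68.8] turn 5.6
```

View pics/t4.png

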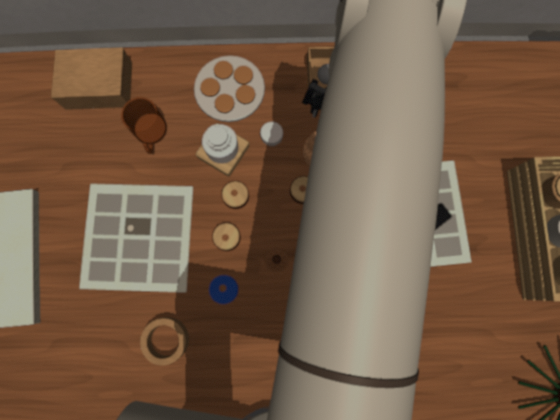

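Call:
{"name": "send_rows", "arguments": {"targets": "-12 -10 0 1 0;-36 -30 0 2 0;-65 -55 0 3 0;-95 -81 0 4 0;-125 -107 0 5 0;-152 -131 0 6 0;-172 -148 0 6 0;-180 -155 0 6 0;-180 -155 20 6 0;-180 -155 60 6 0;-180 -155 100 6 0;-180 -155 130 6 0;-180 -155 150 6 0;-180 -155 160 6 0;-180 -155 166 6 0;-180 -155 166 6 0;-180 -155 166 6 200;-180 -155 166 6 200;-180 -155 166 6 200;-180 -155 166 6 200", "newtons": 20}}

```text
time: 47.72
ee_pos: [0.5863, 0.0892, 0.0017]
tcp_rot: [-180.0, -0.2, -30.4]
wrist_force: [-1.6, -0.4, 5.8]
opening: 0.061
grasp_force: 21.7
```

```bash
python3 -c "
from h import *
st();print(bot.get_obs()['grasp_force'],bot.get_obs()['opening']);go(.555,.365)"
```

```text
[ 8.700e+00  1.250e+01 -7.000e+00  7.040e+01 -1.000e-01 -1.409e+02] [0.5863 0.0892 0.0017] [-180.    -0.2  -30.4] tz [ 0.003 -0.001 -1.   ] t 47.73
21.710660755634308 0.06095850942459048
pos [0.5863 0.0892 0.0017] rot [-180.    -0.2  -30.4] j6 -140.9 t 47.73 F [-1.6 -0.4  5.8] -> shift [-166.6 -222.    -0.4] turn 0
```

Call:
{"name": "send_rows", "arguments": {"targets": "-5 -7 0 0 200;-15 -20 0 -2 200;-27 -36 0 -4 200;-39 -52 0 -6 200;-51 -68 0 -8 200;-63 -84 0 -10 200;-75 -100 0 -12 200;-87 -116 0 -14 200;-99 -132 0 -16 200;-111 -148 0 -18 200;-123 -164 0 -20 200;-135 -180 0 -22 200;-147 -196 0 -25 200;-158 -210 0 -28 200;-164 -218 0 -30 200;-167 -222 0 -30 200;-167 -222 0 -30 200"}}

```text
time: 49.85
ee_pos: [0.5549, 0.3656, 0.0017]
tcp_rot: [180.0, -0.2, -0.4]
wrist_force: [0.6, -0.7, 6.8]
opening: 0.0611
grasp_force: 21.8
```

Call:
{"name": "send_rows", "arguments": {"targets": "0 0 0 0 0;0 0 0 0 0;0 0 0 0 0;0 0 0 0 0;0 0 0 0 0;0 0 -15 0 0;0 0 -40 0 0;0 0 -70 0 0;0 0 -90 0 0;0 0 -90 0 0"}}

```text
time: 51.1
ee_pos: [0.5549, 0.3658, 0.0926]
tcp_rot: [-180.0, -0.2, -0.4]
wrist_force: [-0.1, 0.3, -0.5]
opening: 0.0855
grasp_force: 0.0
```

```bash
python3 - <<'E'
from h import *
im=slices();cv2.imwrite('pics/t5.png',im);go(.4907,.1094,.002,0)
E
```

```text
slice px [303.  188.5] [25, 24, 456] [ 0.5936 -0.0658]
slice px [326. 227.] [25, 25, 483] [ 0.5048 -0.1134]
slice px [225.5 236. ] [26, 25, 489] [0.4907 0.1094]
pos [0.5543 0.3654 0.0908] rot [ 1.8e+02 -1.0e-01 -4.0e-01] j6 -146.2 t 51.15 F [-0.4 -0.2 -0.2] -> shift [-62.  256.4  88.8] turn -0.4
```

View pics/t5.png

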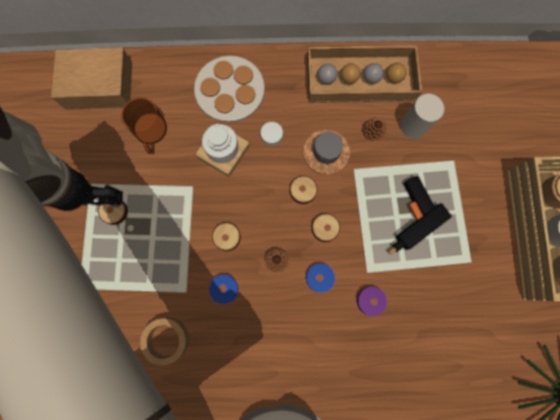

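Slice 1 lies on the sheet at (111,210), and the cap stands centred on the coaster at (328,147). Next is slice B.

Call:
{"name": "send_rows", "arguments": {"targets": "-4 17 0 0 0;-12 50 0 0 0;-22 90 0 0 0;-32 132 0 0 0;-42 174 0 0 0;-51 212 0 0 0;-58 240 0 0 0;-62 256 0 0 0;-62 256 0 0 0;-62 256 30 0 0;-62 256 60 0 0;-62 256 80 0 0;-62 256 89 0 0;-62 256 89 0 0;-62 256 89 0 200;-62 256 89 0 200;-62 256 89 0 200;-62 256 89 0 200;-62 256 89 0 200"}}

```text
time: 53.52
ee_pos: [0.491, 0.1099, 0.0027]
tcp_rot: [180.0, -0.2, -0.4]
wrist_force: [-0.6, 1.0, 5.7]
opening: 0.0614
grasp_force: 21.8
```

```bash
python3 -c "
from h import *
go(.442,.367)"
```

```text
pos [0.491  0.1099 0.0027] rot [180.   -0.2  -0.4] j6 -166.9 t 53.52 F [-0.6  1.   5.7] -> shift [ -50.8 -256.8   -0.3] turn 0
```

Call:
{"name": "send_rows", "arguments": {"targets": "-2 -8 0 0 200;-5 -24 0 0 200;-9 -44 0 0 200;-13 -64 0 0 200;-17 -84 0 0 200;-21 -104 0 0 200;-25 -124 0 0 200;-29 -144 0 0 200;-33 -164 0 0 200;-37 -184 0 0 200;-41 -204 0 0 200;-45 -224 0 0 200;-48 -240 0 0 200;-50 -251 0 0 200;-51 -257 0 0 200;-51 -257 0 0 200"}}

```text
time: 55.52
ee_pos: [0.442, 0.3674, 0.0027]
tcp_rot: [180.0, -0.2, -0.4]
wrist_force: [-0.5, -2.3, 7.9]
opening: 0.0611
grasp_force: 21.9
```

Call:
{"name": "send_rows", "arguments": {"targets": "0 0 0 0 0;0 0 0 0 0;0 0 0 0 0;0 0 0 0 0;0 0 0 0 0;0 0 -15 0 0;0 0 -40 0 0;0 0 -70 0 0;0 0 -90 0 0;0 0 -90 0 0"}}

```text
time: 56.78
ee_pos: [0.4419, 0.3678, 0.0938]
tcp_rot: [-179.9, -0.2, -0.4]
wrist_force: [0.2, 0.6, -0.9]
opening: 0.0852
grasp_force: 0.0
```

```bash
python3 - <<'E'
from h import *
im=slices();cv2.imwrite('pics/t6.png',im);go(.5936,-.0658,.002,0);st()
E
```

```text
slice px [303.  188.5] [25, 24, 453] [ 0.5936 -0.0658]
slice px [326. 227.] [25, 25, 478] [ 0.5048 -0.1134]
pos [0.4414 0.3674 0.0922] rot [-180.    -0.2   -0.4] j6 -139.8 t 56.83 F [ 0.2 -0.2 -0.3] -> shift [155.  432.1  90.6] turn -0.4
[ 3.980e+01  7.700e+00 -2.300e+00  7.980e+01 -1.000e-01 -1.398e+02] [0.4414 0.3674 0.0922] [-180.    -0.2   -0.4] tz [ 0.003  0.    -1.   ] t 56.83
```

Call:
{"name": "send_rows", "arguments": {"targets": "6 16 -5 2 0;17 48 -8 5 0;32 90 -8 8 0;48 134 -8 12 0;64 178 -8 15 0;80 222 -8 18 0;96 266 -8 21 0;112 310 -8 24 0;127 354 -8 27 0;141 392 -8 29 0;151 420 -8 30 0;155 432 -8 30 0;155 432 10 30 0;155 432 50 30 0;155 432 80 30 0;155 432 90 30 0;155 432 90 30 200;155 432 90 30 200;155 432 90 30 200;155 432 90 30 200"}}

```text
time: 59.32
ee_pos: [0.5936, -0.0662, 0.0028]
tcp_rot: [-180.0, -0.2, -30.4]
wrist_force: [-0.2, -0.2, 3.0]
opening: 0.0611
grasp_force: 22.5
```

```bash
python3 -c "
from h import *
st();o=bot.get_obs();print(o['grasp_force'],o['opening']);go(.565,.1);go(.552,.257)"
```

```text
[-6.300e+00  1.300e+01 -6.300e+00  7.060e+01 -1.000e-01 -1.559e+02] [ 0.5936 -0.0662  0.0028] [-180.    -0.2  -30.4] tz [ 0.003 -0.001 -1.   ] t 59.33
22.456254065036774 0.061130081767315964
pos [ 0.5936 -0.0662  0.0028] rot [-180.    -0.2  -30.4] j6 -155.9 t 59.33 F [-0.2 -0.2  3. ] -> shift [-108.8 -128.8   -0.3] turn 0
pos [ 0.5936 -0.0662  0.0028] rot [-180.    -0.2  -30.4] j6 -155.9 t 59.33 F [-0.2 -0.2  3. ] -> shift [-199.5 -257.7   -0.5] turn 0
```

Call:
{"name": "send_rows", "arguments": {"targets": "-5 -6 0 0 200;-17 -20 0 0 200;-31 -37 0 0 200;-45 -54 0 0 200;-59 -70 0 0 200;-73 -87 0 0 200;-87 -103 0 0 200;-100 -118 0 0 200;-109 -129 0 -3 200;-120 -145 0 -6 200;-132 -162 0 -9 200;-144 -179 0 -13 200;-156 -196 0 -17 200;-168 -213 0 -21 200;-180 -230 0 -25 200;-190 -245 0 -28 200;-196 -253 0 -30 200;-199 -257 0 -30 200;-199 -258 0 -30 200"}}

```text
time: 61.7
ee_pos: [0.552, 0.2571, 0.0027]
tcp_rot: [179.9, -0.1, -0.4]
wrist_force: [-4.2, -8.7, 11.9]
opening: 0.0611
grasp_force: 23.3
```

Call:
{"name": "send_rows", "arguments": {"targets": "0 0 0 0 0;0 0 0 0 0;0 0 0 0 0;0 0 0 0 0;0 0 0 0 0;0 0 -15 0 0;0 0 -40 0 0;0 0 -70 0 0;0 0 -90 0 0;0 0 -90 0 0"}}

```text
time: 62.95
ee_pos: [0.553, 0.2577, 0.0942]
tcp_rot: [-180.0, -0.3, -0.4]
wrist_force: [1.0, -0.3, -0.3]
opening: 0.0852
grasp_force: 0.0
```

```bash
python3 - <<'E'
from h import *
im=slices();cv2.imwrite('pics/t7.png',im);go(.5048,-.1134,.002,-30);st()
E
```

```text
slice px [325.5 227. ] [26, 25, 486] [ 0.5048 -0.1123]
pos [0.5524 0.2574 0.0925] rot [180.   -0.2  -0.4] j6 -154.6 t 63.0 F [ 0.2  0.3 -0.3] -> shift [-45.2 371.1  90.5] turn 29.6
[ 2.500e+01  1.240e+01  3.100e+00  8.050e+01 -1.000e-01 -1.546e+02] [0.5524 0.2574 0.0925] [180.   -0.2  -0.4] tz [ 0.003 -0.    -1.   ] t 63.0
```

View pics/t7.png

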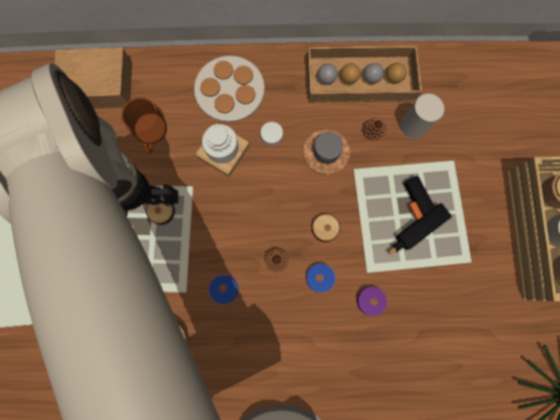

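Call:
{"name": "send_rows", "arguments": {"targets": "-2 14 -5 2 0;-5 42 -8 5 0;-10 80 -8 8 0;-15 120 -8 11 0;-20 162 -8 14 0;-25 204 -8 17 0;-30 246 -8 20 0;-35 288 -8 23 0;-40 326 -8 26 0;-43 355 -8 29 0;-45 369 -8 30 0;-45 371 -8 30 0;-45 371 10 30 0;-45 371 50 30 0;-45 371 80 30 0;-45 371 90 30 0;-45 371 90 30 200;-45 371 90 30 200;-45 371 90 30 200;-45 371 90 30 200"}}

```text
time: 65.5
ee_pos: [0.5049, -0.1137, 0.0026]
tcp_rot: [-180.0, -0.2, -30.4]
wrist_force: [-0.1, 1.0, 2.5]
opening: 0.0613
grasp_force: 22.3
```

```bash
python3 -c "
from h import *
st();o=bot.get_obs();print(o['grasp_force'],o['opening']);go(.528,-.03);go(.528,.06);go(.44,.26)"
```

```text
[ -12.7    2.4  -18.1   69.3   -0.  -162.3] [ 0.5049 -0.1137  0.0026] [-180.    -0.2  -30.4] tz [ 0.003 -0.001 -1.   ] t 65.5
22.298207581043243 0.06134226190296116
pos [ 0.5049 -0.1137  0.0026] rot [-180.    -0.2  -30.4] j6 -162.3 t 65.5 F [-0.1  1.   2.5] -> shift [-22.5 -83.8  -0.1] turn 0
pos [ 0.5049 -0.1137  0.0026] rot [-180.    -0.2  -30.4] j6 -162.3 t 65.5 F [-0.1  1.   2.5] -> shift [ -68.  -161.5   -0.2] turn 0
pos [ 0.5049 -0.1137  0.0026] rot [-180.    -0.2  -30.4] j6 -162.3 t 65.5 F [-0.1  1.   2.5] -> shift [-245.1 -289.4   -0.7] turn 0
```

Call:
{"name": "send_rows", "arguments": {"targets": "-3 -12 0 0 200;-8 -30 0 0 200;-13 -48 0 0 200;-18 -66 0 0 200;-23 -84 0 0 200;-33 -101 0 0 200;-43 -118 0 0 200;-52 -134 0 0 200;-61 -150 0 0 200;-70 -162 0 0 200;-86 -174 0 0 200;-102 -186 0 0 200;-118 -198 0 -2 200;-134 -209 0 -5 200;-150 -221 0 -8 200;-166 -232 0 -12 200;-182 -244 0 -16 200;-198 -255 0 -20 200;-214 -267 0 -24 200;-230 -278 0 -28 200"}}

```text
time: 68.0
ee_pos: [0.4474, 0.2437, 0.0026]
tcp_rot: [179.9, -0.2, -2.3]
wrist_force: [3.5, -5.5, 8.2]
opening: 0.0612
grasp_force: 22.8
```

Call:
{"name": "send_rows", "arguments": {"targets": "-10 -13 0 -1 200;-18 -5 0 -2 200;-18 -5 0 -2 200;-18 -5 0 -2 0;-18 -5 0 -2 0;-18 -5 0 -2 0;-18 -5 0 -2 0;-18 -5 0 -2 0;-18 -5 -15 -2 0;-18 -5 -40 -2 0;-18 -5 -80 -2 0;-18 -5 -130 -2 0;-18 -5 -180 -2 0;-18 -5 -180 -2 0"}}

```text
time: 69.75
ee_pos: [0.4302, 0.2494, 0.1866]
tcp_rot: [-179.8, -0.4, -0.4]
wrist_force: [-0.4, -0.3, -1.1]
opening: 0.0857
grasp_force: 0.0
```

```bash
python3 -c "
from h import *
st();go(.36,-.15,.25)"
```

```text
[ 3.020e+01 -3.400e+00 -3.400e+00  8.960e+01 -1.000e-01 -1.494e+02] [0.4302 0.2494 0.1866] [-179.8   -0.4   -0.4] tz [ 0.008  0.003 -1.   ] t 69.75
pos [0.4302 0.2494 0.1866] rot [-179.8   -0.4   -0.4] j6 -149.4 t 69.75 F [-0.4 -0.3 -1.1] -> shift [-66.8 399.7 -65.1] turn 0
```

Call:
{"name": "send_rows", "arguments": {"targets": "-3 16 -3 4 0;-9 50 -8 10 0;-16 95 -16 18 0;-24 140 -24 26 0;-32 190 -32 34 0;-40 240 -40 42 0;-48 290 -48 50 0;-56 340 -56 56 0;-63 380 -62 60 0;-67 400 -65 60 0;-67 400 -65 60 0"}}

```text
time: 71.12
ee_pos: [0.3584, -0.1518, 0.2467]
tcp_rot: [-180.0, -0.1, -60.6]
wrist_force: [0.0, 0.5, -0.1]
opening: 0.0855
grasp_force: 0.0
```

```bash
python3 - <<'E'
from h import *
im=slices();cv2.imwrite('pics/t8.png',im);st()
m=cv2.inRange(cv2.cvtColor(im,cv2.COLOR_BGR2GRAY),100,255)
cv2.imwrite('pics/t8c.png',np.hstack([cv2.resize(im[165:305,65:205],(560,560),interpolation=2)]))
E
```

```text
slice px [158.5 209.5] [26, 26, 495] [0.5541 0.2592]
slice px [110.5 210. ] [26, 25, 490] [0.5559 0.3677]
slice px [107.5 261. ] [26, 27, 519] [0.442  0.3697]
slice px [160.5 265. ] [26, 27, 539] [0.4306 0.2522]
[ -22.8  -16.5   -7.9   98.5   -0.  -142.3] [ 0.3585 -0.1511  0.2465] [-1.80e+02 -1.00e-01 -6.05e+01] tz [ 0.001 -0.001 -1.   ] t 71.17
```

View pics/t8c.png

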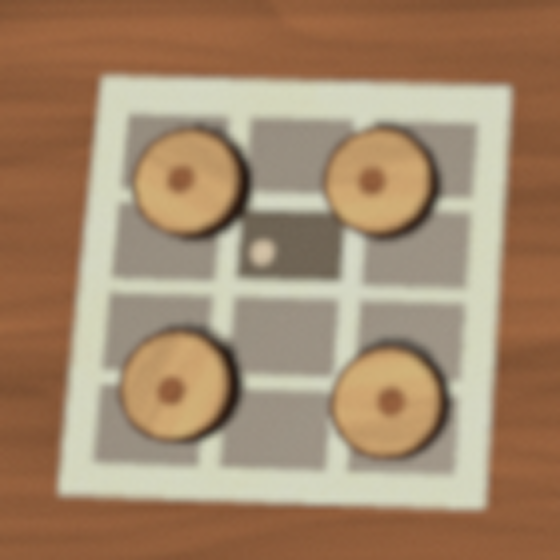

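View pics/t8.png

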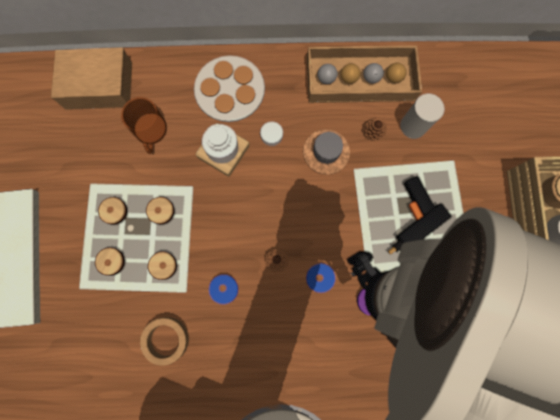

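All four slices lie wholly on the left sheet, at (111,210), (159,210), (108,261) and (161,265). The cap stands on the coaster at (328,147), the other things are where they were, and the arm is clear.

```bash
python3 -c "
from workcell import ticket
print(ticket.job_done())"
```

```text
the job is handed in; nothing more can be done
None
```

The job is handed in: the cap is unscrewed and stands upright on the coaster, and all four wood slices were slid onto the sheet without the glue gun. The last picture showed nothing else moved, though the arm hid part of the right side. An early wrong turn drove the wrist into its joint limit and tilted the tool; I levelled it before touching anything.

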